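# Open the switch box and hold its cover

### The arm

A 7-joint arm with a two-finger parallel gripper is mounted at the origin on a cart in front of the work surface, level with it; the furniture and walls round the work are solid. World frame = base frame: x ahead of the robot, y to its left, z up, the work surface at z = 0. Lengths are in m, angles in degrees, forces in N, time in s.
With the tool pointing down it reaches from about 0.425 to 0.875 m from the base axis. Payload 4.7 kg.
Tool frame: the origin (TCP) lies on the mounting face of the last link; the fingertips stand 182 mm ahead of it and the grasp point (between the pads) lies 164 mm ahead of it; z points along the fingers, y is the line along which they close (so a half turn about z gives the same grasp; the last joint's range is limited). The gripper opens to 87 mm and grips with 3 to 60 N. Pads are 19 mm wide; open, the fingers measure 117 mm over their backs; the gripper's body (75 mm by 190 mm) begins 51 mm behind the grasp point.
Start: joints at [-65.598, 18.392, -4.016, 83.108, 1.295, 78.541, -3.26], TCP at [0.26, 0.596, 0.405] pointing down, gripper open.
Joint ranges: [-163.93, 163.93], [-17.29, 119.83], [-79.2, 71.16], [3.27, 140.29], [-89.18, 269.18], [5.43, 117.66], [-154.24, 154.24]. Speed limits (degrees/s): [147.25, 147.25, 180, 180, 180, 180, 180].

### API

Orientations are given as [roll, pitch, yaw] about the fixed x, y, z axes, in that order (R = Rz(yaw) Ry(pitch) Rx(roll)).
In Python, from cell import env gives the robot as it stands.
- The arm moves only by the tool servo_tool, never from a script. Its argument "plan" is a list of rows, each an object with "xyz": the shift along the tool's x, y, z in cm, a list of three; "twist": the turn, a rotation vector about the tool's x, y, z in degrees, a list of three; "jaw": the closure, from 0 (fully open) to 1 (shut). In form: [{"xyz": [x, y, z], "twist": [wx, wy, wz], "jaw": jaw}, ...]. A call has 1 to 10 rows; each row is the pose to reach, as a shift and turn from the pose commanded when the call began, along the tool's axes at that moment; what a row does not reach only later rows make up. A row lasts 1/12 s, in which the tool goes at most 41.7 mm and 7.16 degrees, less where a joint would pass 70% of its speed; a pose out of reach is approached as far as the arm can. A call with a gripper value outside its range is refused whole. The fingers move at their own pace and stop on an object; "newtons" is the grip in N (left out, the last holds). Time passes only in rows, so rows that repeat a pose let the fingers close. It gives the time, the measured TCP pose, the force, the opening and the grip force at its end, in the units of the state.
- env.get_obs(): the state, without advancing time (a new reading comes with each control period).
- env.read_camera(name): name is "scene" or "side" or "wrist"; returns a dict with "img" (400x640x3 uint8, red, green, blue), "camera_matrix" (3x3 intrinsics, pixels), "R" (3x3) and "t" (3): a world point X has camera coordinates R X + t. Camera axes: x right, y down, z forward; pixel columns grow to the right and rows downward; lengths in m; the calibration is good to about 2 mm. A picture is of the moment at which its call begins. There is no depth.
- env.sign_off(): hands the job in; it is judged then, once.
The state is a dict: "time_s": time; "qpos": joint angles; "joint_velocities": joint speeds; "effort": joint torques, N m; "tool_pos": TCP position; "tool_rot": TCP orientation; "force": force on the tool from outside, world axes, zero at the start; "wrist_torque": the same for the moment, N m; "grip_width": finger opening in m; "grasp_force": force on a finger pad.
Only numpy, scipy, OpenCV 4.12 (cv2) and the standard library are available. Lean on these libraries where they do the work, as an engineer would, in place of code of your own. Each camera call takes 0.05 s, during which the arm holds its last target. There are 200 camera calls.

### The job

The new gasket under the blue cover of the grey switch box has been pressed down by the brass weight. Take the weight off and set it down gently, upright, on the bench clear of the box, then lift the loose cover straight up off its two pins and hold it about 10 cm above its seat, level, still and over the box, so that the inside can be looked into. Finish while holding the cover there: do not put it down or let go; leave the pliers, cup, wax tin and sanding block where they are.

Things in the scene. Friction and masses are not known exactly. Their poses are not given: they have to be found in the camera images.
- housing: grey switch box fixed to the bench, 100 mm along its x, 180 mm along y, 50 mm high to the rim (the cover's seat); feet 4 mm thick reach 15 mm farther at both y ends. Origin: centre of its underside. x: short side, away from the robot; y: long side; z up. Two 8 mm round-tipped steel pins at (x, y) = (36, 78) and (-36, -78) mm rise 14 mm above the rim, so 6 mm above the seated cover
- cover_grip (a point): centre of the cover's black bar handle, over the middle of the cover. The bar is 12 mm thick along the cover's x, 50 mm long along its y and 16 mm high, with an 18 mm gap under it. This point lies 26 mm above the cover's top face, 34 mm above its underside, and 84 mm above the bench while the cover is seated. Axes as the housing's when seated
- cover: loose blue cover: flat plate 106 x 186 x 8 mm (x, y, z), about 0.25 kg (varies), balanced under its handle; two 10 mm through holes fit loosely over the housing's pins. Origin: centre of its underside; axes as the housing's when seated
- weight_centre (a point): half-way up the brass weight, on its axis, 28 mm above its foot; z up. The weight is 56 mm high: round body of 40 mm diameter to about 36 mm up, then a thin neck and an 18 mm knob; about 0.38 kg (varies). At the start it stands upright on the cover, 53 to 66 mm from the handle's centre towards +y
- brass_weight: the brass weight; origin at the centre of its foot
- pliers: long nose pliers with red grips, lying on the bench to the right, 58 x 160 x 11 mm; origin under its middle; leave alone
- cup: ceramic beaker, 83 mm wide, 92 mm high, on the bench to the right; origin at the centre of its foot; leave alone
- wax_tin: round green wax tin, 71 mm wide, 24 mm high, on the bench to the left; origin at the centre of its foot; leave alone
- sanding_block: cork sanding block, 61 x 101 x 30 mm, on the bench to the left; origin under its middle; leave alone
Things that resemble listed ones, but are neither listed nor needed, are in the scene too. What is meant by the brass_weight is not purple, and is the smaller of those in its own colour.

How it is judged (in metres and radians):
On the way, in this order (a step that is already met when the one before it is completed fails the run):
1. the brass weight stands upright on the bench, released, clear of the box, and the cover is still seated (height (world z) of weight_centre below 0.036 m and angle between weight_centre's own z axis and vertical below 0.12 rad and contact force between brass_weight and the fingers below 0.05 N and linear speed of brass_weight below 0.03 m/s and contact force between brass_weight and housing below 0.05 N and contact force between brass_weight and cover below 0.05 N and z of cover_grip in the frame of housing below 0.09 m), for 0.3 s.
2. the cover is lifted clear of its pins, over the box, carried by the fingers alone (z of cover_grip in the frame of housing between 0.109 and 0.254 m and horizontal distance between cover_grip and housing below 0.05 m and contact force between cover and the fingers above 0.5 N and contact force between cover and housing below 0.05 N and contact force between cover and brass_weight below 0.05 N and angle between cover_grip's own z axis and vertical below 0.25 rad), for 0.2 s.
At the end, for the whole second after the job is handed in: the fingers alone hold the cover 70 to 140 mm above its seat, its centre within 50 mm of the box's centre as seen from above, level within 0.10 rad and still; the brass weight stands upright on the bench, released and at rest, touching neither box nor cover (z of cover_grip in the frame of housing between 0.154 and 0.224 m and horizontal distance between cover_grip and housing below 0.05 m and contact force between cover and the fingers above 0.5 N and contact force between each of cover, brass_weight and housing below 0.05 N and contact force between cover and brass_weight below 0.05 N and angle between cover_grip's own z axis and vertical below 0.1 rad and linear speed of cover below 0.02 m/s and angular speed of cover below 0.15 rad/s and height (world z) of weight_centre below 0.036 m and angle between weight_centre's own z axis and vertical below 0.12 rad and contact force between brass_weight and the fingers below 0.05 N and linear speed of brass_weight below 0.03 m/s and contact force between brass_weight and cover below 0.05 N); the arm keeps its last pose, push and grip.
It fails at once if the brass weight is tipped over (angle between weight_centre's own z axis and vertical above 0.6 rad).
It fails at once if the brass weight is dropped (linear speed of brass_weight above 0.7 m/s and contact force between brass_weight and the fingers below 0.05 N).
It fails at once if the cover is tipped far from level (angle between cover_grip's own z axis and vertical above 0.4 rad).
It fails at once if the pliers, cup, wax tin or sanding block is disturbed (moved over 20 mm) (distance of any of pliers, cup, wax_tin, sanding_block from where it was at the start of the episode above 0.02 m).
It also fails if it takes over 56 s, if anything falls off the work surface, if the arm or the gripper's body presses on something with over 40 N, if the wrist force passes 120 N, or if a joint passes its speed limit or range.

## Working session

There is one attempt and no reset: what is moved stays moved. The work goes in short steps, Python scripts to look and compute and a tool call to move; the robot and the scene stay as the last step left them, time stands still between calls to the robot, and variables do not carry over. Pictures are saved under pics/ and viewed, at most 10 in all, crops included, and the job is handed in when it is done.

Besides the shell and the picture viewer there is one more tool, called after ">>>" by a JSON object that holds its "fn" and its "kwargs". servo_tool: Moves the arm, as the interface text tells. Its arguments: {"type":"object","properties":{"plan":{"type":"array","items":{"type":"object","properties":{"xyz":{"type":"array","items":{"type":"number"}},"twist":{"type":"array","items":{"type":"number"}},"jaw":{"type":"number"}}}},"newtons":{"type":"number"}},"required":["plan"]}

```bash
mkdir -p pics; ls; cat > h.py <<'E'
import numpy as np, cv2
from scipy.spatial.transform import Rotation as Rn
from cell import env
def cam(n):
    c=env.read_camera(n); return c
def save(c,f): cv2.imwrite('pics/'+f,cv2.cvtColor(c['img'],cv2.COLOR_RGB2BGR))
def ray(c,u,v,z):
    K=np.array(c['camera_matrix']);R=np.array(c['R']);t=np.array(c['t'])
    d=R.T@np.linalg.solve(K,[u,v,1.]);o=-R.T@t
    return o+d*(z-o[2])/d[2]
def proj(c,X):
    p=np.array(c['camera_matrix'])@(np.array(c['R'])@np.array(X)+np.array(c['t']));return p[:2]/p[2]
E
python3 - <<'E'
from h import *
for n in ('scene','side'):
    c=cam(n);save(c,n+'0.png');R=np.array(c['R']);print(n,-R.T@np.array(c['t']))
o=env.get_obs();print(o)
E
```

```text
pics
scene [-0.09840966 -0.88600571  1.12726548]
side [-0.22883081  1.15729989  0.86043662]
{'time_s': 0.1, 'qpos': array([-65.59796132,  18.43475719,  -4.01393222,  83.16835528,
         1.29588595,  78.53962681,  -3.25988272]), 'joint_velocities': array([-0.09809451, -0.11362466,  0.04829446, -0.26887232, -0.03452133,
        0.09525825, -0.06177249]), 'effort': array([-5.29092031e-04, -4.92572808e+01, -4.05883100e-01, -3.13400996e+01,
       -6.41327770e-02,  3.94183095e-02,  8.16325542e-05]), 'tool_pos': array([0.26014041, 0.59547656, 0.40376714]), 'tool_rot': array([-1.79902534e+02,  6.78757014e-03,  1.56406348e+02]), 'force': array([-0.73288197,  0.2043982 ,  0.89845235]), 'wrist_torque': array([ 0.01866793, -0.01024882, -0.00884869]), 'grasp_force': 0.0, 'grip_width': 0.08690086339940446}
```

View pics/scene0.png

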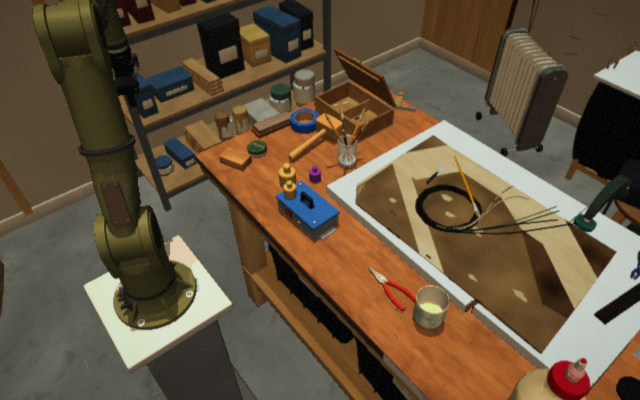

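View pics/side0.png

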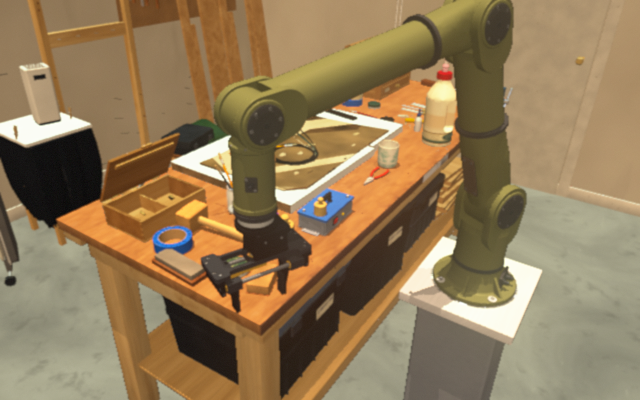

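The scene view shows the blue cover around (307,210), with the small brass weight on it at (290,188). Behind it stand a larger brass weight at (287,172) and a purple one at (315,173). In the side view the cover is at (327,210) with the weight at (320,207). Next I'll measure these.

```bash
python3 - <<'E'
from h import *
for n,(x0,y0,x1,y1) in (('scene',(265,150,350,245)),('side',(285,175,370,245))):
    c=cam(n);im=c['img'];hsv=cv2.cvtColor(im,cv2.COLOR_RGB2HSV)
    m=cv2.inRange(hsv,(100,110,70),(125,255,255));box=np.zeros_like(m);box[y0:y1,x0:x1]=255;m&=box
    cs,_=cv2.findContours(m,cv2.RETR_EXTERNAL,cv2.CHAIN_APPROX_NONE)
    h=cv2.convexHull(max(cs,key=cv2.contourArea))[:,0]
    P=np.array([ray(c,u,v,.058)[:2] for u,v in h])
    r=cv2.minAreaRect((P*1000).astype(np.float32));print(n,r)
    # brass: left edges etc.
    cv2.imwrite(f'pics/{n}c.png',cv2.resize(cv2.cvtColor(im[y0:y1,x0:x1],cv2.COLOR_RGB2BGR),None,fx=6,fy=6,interpolation=cv2.INTER_CUBIC))
E
python3 -c "
import cv2,numpy as np
a=cv2.imread('pics/scenec.png');b=cv2.imread('pics/sidec.png')
a=cv2.resize(a,(400,450));b=cv2.resize(b,(400,330));o=np.zeros((450,800,3),np.uint8);o[:,:400]=a;o[:330,400:]=b;cv2.imwrite('pics/both.png',o)"
```

```text
scene ((501.8190002441406, -33.42781066894531), (106.88435363769531, 186.9116973876953), 2.33913254737854)
side ((501.1444091796875, -24.98394012451172), (104.32755279541016, 183.5209197998047), 2.8277180194854736)
```

View pics/both.png

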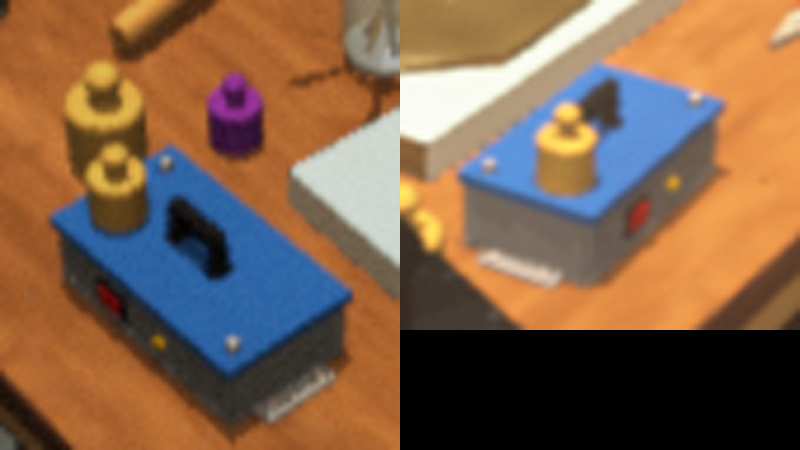

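```bash
cat >> h.py <<'E'
def tri(a,pa,b,pb):
    P=[np.array(c['camera_matrix'])@np.c_[np.array(c['R']),np.array(c['t'])] for c in (a,b)]
    X=cv2.triangulatePoints(P[0],P[1],np.array(pa,float).reshape(2,1),np.array(pb,float).reshape(2,1));return (X[:3]/X[3]).ravel()
def go(grasp,yaw):
    "shift (cm) and twist (deg) to put the grasp point at grasp, tool down, yaw"
    o=env.get_obs();R=Rn.from_euler('xyz',o['tool_rot'],degrees=True)
    T=np.array(grasp)+[0,0,.164]
    G=Rn.from_euler('xyz',[180,0,yaw],degrees=True)
    print('t',o['time_s'],'pos',o['tool_pos'].round(4),o['tool_rot'].round(2),'xyz',(R.inv().apply(T-o['tool_pos'])*100).round(2),'twist',(R.inv()*G).as_rotvec(degrees=True).round(2))
E
python3 - <<'E'
from h import *
a=cam('scene');b=cam('side')
pa,pb=(289.4,182),(320.5,199.4)
X=tri(a,pa,b,pb);print('knob',X,proj(a,X)-pa,ray(a,*pa,.105),ray(b,*pb,.105))
print('big',ray(a,286.7,165.2,.07),'purple',ray(a,315.1,168.6,.045))
for u,v in ((378,280),(405,300),(420,320)): print(ray(a,u,v,0))
go([.50,.03,.235],92.5)
E
```

```text
knob [0.48632558 0.03318282 0.10864788] [-0.39866198  0.61242265] [0.49099564 0.03793829 0.105     ] [0.48692535 0.02929101 0.105     ]
big [0.5519498  0.14141094 0.07      ] purple [0.63136811 0.09077201 0.045     ]
[ 0.508805   -0.35345348  0.        ]
[ 0.52068996 -0.44786541  0.        ]
[ 0.50727788 -0.51617559  0.        ]
t 0.3 pos [0.2602 0.5956 0.4044] [-1.7997e+02  1.0000e-02  1.5641e+02] xyz [-44.62 -42.23   0.57] twist [-3.000e-02  2.000e-02  6.391e+01]
```

>>> {"fn": "servo_tool", "kwargs": {"plan": [{"xyz": [-1.5, -1.4, 0], "twist": [0, 0, 2], "jaw": 0}, {"xyz": [-4, -3.8, 0], "twist": [0, 0, 5.5], "jaw": 0}, {"xyz": [-6.5, -6.2, 0], "twist": [0, 0, 9], "jaw": 0}, {"xyz": [-9, -8.6, 0], "twist": [0, 0, 13], "jaw": 0}, {"xyz": [-11.5, -11, 0], "twist": [0, 0, 17], "jaw": 0}, {"xyz": [-14, -13.4, 0], "twist": [0, 0, 21], "jaw": 0}, {"xyz": [-16.5, -15.8, 0], "twist": [0, 0, 25], "jaw": 0}, {"xyz": [-19, -18.2, 0], "twist": [0, 0, 28], "jaw": 0}, {"xyz": [-21.5, -20.5, 0], "twist": [0, 0, 32], "jaw": 0}, {"xyz": [-24, -22.9, 0], "twist": [0, 0, 36], "jaw": 0}]}}

```text
time_s: 1.13
tool_pos: [0.3888, 0.2881, 0.4049]
tool_rot: [180.0, -0.0, 120.2]
force: [0.8, -0.8, -0.4]
grip_width: 0.0871
grasp_force: 0.0
```

```bash
python3 -c "
from h import *
go([.49,.033,.235],92.5)"
```

```text
t 1.1333 pos [0.3888 0.2881 0.4049] [ 1.7996e+02 -2.0000e-02  1.2022e+02] xyz [-27.14  -4.09   0.58] twist [ 0.03 -0.03 27.72]
```

>>> {"fn": "servo_tool", "kwargs": {"plan": [{"xyz": [-3, -0.4, 0], "twist": [0, 0, 3], "jaw": 0}, {"xyz": [-6.5, -0.9, 0], "twist": [0, 0, 7], "jaw": 0}, {"xyz": [-10, -1.4, 0], "twist": [0, 0, 11], "jaw": 0}, {"xyz": [-13.5, -2, 0], "twist": [0, 0, 15], "jaw": 0.2}, {"xyz": [-17, -2.5, 0], "twist": [0, 0, 19], "jaw": 0.2}, {"xyz": [-20.5, -3, 0], "twist": [0, 0, 22], "jaw": 0.2}, {"xyz": [-23.5, -3.5, 0], "twist": [0, 0, 25], "jaw": 0.2}, {"xyz": [-26, -3.9, 0], "twist": [0, 0, 27], "jaw": 0.2}, {"xyz": [-27.1, -4.1, 0.3], "twist": [0, 0, 27.7], "jaw": 0.2}, {"xyz": [-27.1, -4.1, 0.5], "twist": [0, 0, 27.7], "jaw": 0.2}]}}

```text
time_s: 1.97
tool_pos: [0.4907, 0.0327, 0.3997]
tool_rot: [180.0, 0.0, 92.4]
force: [0.8, 1.3, -0.9]
grip_width: 0.0701
grasp_force: 0.0
```

```bash
python3 -c "
from h import *
c=cam('wrist');save(c,'w1.png');R=np.array(c['R']);print(-R.T@np.array(c['t']))
for p in ([.489,.033,.105],[.489,.033,.094],[.5015,-.029,.092]):print(p,proj(c,p))
go([.49,.033,.235],92.5)"
```

```text
[0.48654774 0.10802017 0.37951804]
[0.489, 0.033, 0.105] [318.5365861  192.92454677]
[0.489, 0.033, 0.094] [318.56639092 189.4862913 ]
[0.5015, -0.029, 0.092] [329.63380134 256.14798642]
t 2.0167 pos [0.4901 0.035  0.399 ] [-1.7994e+02 -2.0000e-02  9.2630e+01] xyz [-0.2  -0.02  0.  ] twist [-0.06 -0.02  0.13]
```

View pics/w1.png

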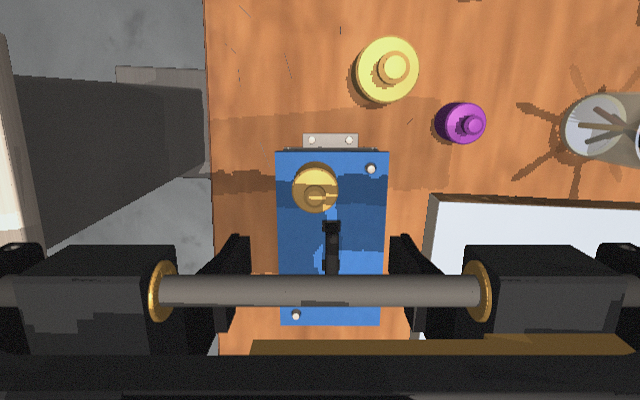

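The wrist view shows the weight's knob at (315,192) and the cover centred near (332,238), which agrees with the estimate to about 3 mm. I'll descend at x≈0.486.

>>> {"fn": "servo_tool", "kwargs": {"plan": [{"xyz": [0, -0.2, 1], "twist": [0, 0, 0], "jaw": 0.2}, {"xyz": [0, -0.4, 3], "twist": [0, 0, 0], "jaw": 0.2}, {"xyz": [0, -0.4, 5], "twist": [0, 0, 0], "jaw": 0.2}, {"xyz": [0, -0.4, 7], "twist": [0, 0, 0], "jaw": 0.2}, {"xyz": [0, -0.4, 9], "twist": [0, 0, 0], "jaw": 0.2}, {"xyz": [0, -0.4, 11], "twist": [0, 0, 0], "jaw": 0.2}, {"xyz": [0, -0.4, 12.5], "twist": [0, 0, 0], "jaw": 0.2}, {"xyz": [0, -0.4, 13.5], "twist": [0, 0, 0], "jaw": 0.2}, {"xyz": [0, -0.4, 14.3], "twist": [0, 0, 0], "jaw": 0.2}, {"xyz": [0, -0.4, 14.8], "twist": [0, 0, 0], "jaw": 0.2}]}}

```text
time_s: 2.85
tool_pos: [0.4858, 0.0363, 0.2508]
tool_rot: [-179.9, -0.0, 92.8]
force: [-0.0, 0.0, -1.2]
grip_width: 0.0695
grasp_force: 0.0
```

```bash
python3 -c "
from h import *
c=cam('wrist');save(c,'w2.png')
go([.486,.033,.087],92.5)"
```

```text
t 2.9 pos [0.4857 0.036  0.2504] [-1.7991e+02  1.0000e-02  9.2810e+01] xyz [-0.3   0.01 -0.06] twist [-0.09  0.01  0.31]
```

View pics/w2.png

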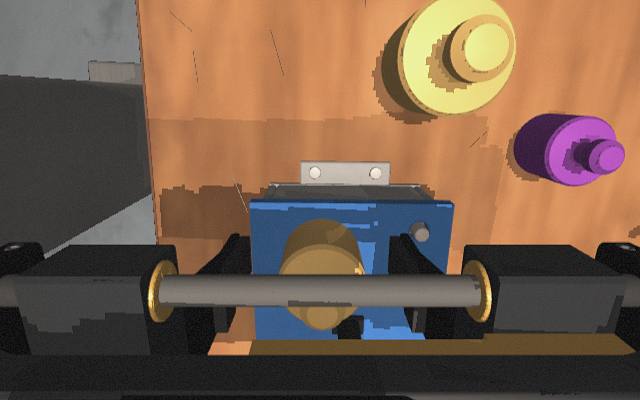

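The weight sits centred between the fingers at about (320,270), and the right finger is clear of the pin at (420,232). Closing now.

>>> {"fn": "servo_tool", "kwargs": {"plan": [{"xyz": [-0.3, 0, 0], "twist": [0, 0, 0], "jaw": 0.35}, {"xyz": [-0.3, 0, 0], "twist": [0, 0, 0], "jaw": 0.45}, {"xyz": [-0.3, 0, 0], "twist": [0, 0, 0], "jaw": 0.5}, {"xyz": [-0.3, 0, 0], "twist": [0, 0, 0], "jaw": 0.6}, {"xyz": [-0.3, 0, 0], "twist": [0, 0, 0], "jaw": 0.8}, {"xyz": [-0.3, 0, 0], "twist": [0, 0, 0], "jaw": 0.8}, {"xyz": [-0.3, 0, 0], "twist": [0, 0, 0], "jaw": 0.8}, {"xyz": [-0.3, 0, 0], "twist": [0, 0, 0], "jaw": 0.8}], "newtons": 30}}

```text
time_s: 3.57
tool_pos: [0.4866, 0.0321, 0.2522]
tool_rot: [180.0, -0.0, 92.7]
force: [-1.3, -0.5, 3.5]
grip_width: 0.0378
grasp_force: 29.9
```

>>> {"fn": "servo_tool", "kwargs": {"plan": [{"xyz": [-0.3, 0, -0.3], "twist": [0, 0, 0], "jaw": 0.8}, {"xyz": [-0.3, 0, -0.8], "twist": [0, 0, 0], "jaw": 0.8}, {"xyz": [-0.3, 0, -1.5], "twist": [0, 0, 0], "jaw": 0.8}, {"xyz": [-0.3, 0, -2.5], "twist": [0, 0, 0], "jaw": 0.8}, {"xyz": [-0.3, 0, -3.5], "twist": [0, 0, 0], "jaw": 0.8}, {"xyz": [-0.3, 0, -4.5], "twist": [0, 0, 0], "jaw": 0.8}, {"xyz": [-0.3, 0, -5.5], "twist": [0, 0, 0], "jaw": 0.8}, {"xyz": [-0.3, 0, -6.3], "twist": [0, 0, 0], "jaw": 0.8}, {"xyz": [-0.3, 0, -6.8], "twist": [0, 0, 0], "jaw": 0.8}, {"xyz": [-0.3, 0, -7], "twist": [0, 0, 0], "jaw": 0.8}]}}

```text
time_s: 4.4
tool_pos: [0.4869, 0.0291, 0.323]
tool_rot: [179.9, -0.0, 92.7]
force: [0.3, 0.1, -4.6]
grip_width: 0.0381
grasp_force: 29.8
```

```bash
python3 -c "
from h import *
a=cam('scene')['img'][130:330,250:450];b=cam('side')['img'][120:320,230:430]
o=np.hstack([a,b]);cv2.imwrite('pics/lift.png',cv2.resize(o[:,:,::-1],(800,400)))
go([.50,-.22,.157],92.5)"
```

```text
t 4.5 pos [0.4866 0.0291 0.3221] [ 1.7997e+02 -2.0000e-02  9.2710e+01] xyz [-24.95   0.16   0.1 ] twist [ 0.03 -0.02  0.21]
```

View pics/lift.png

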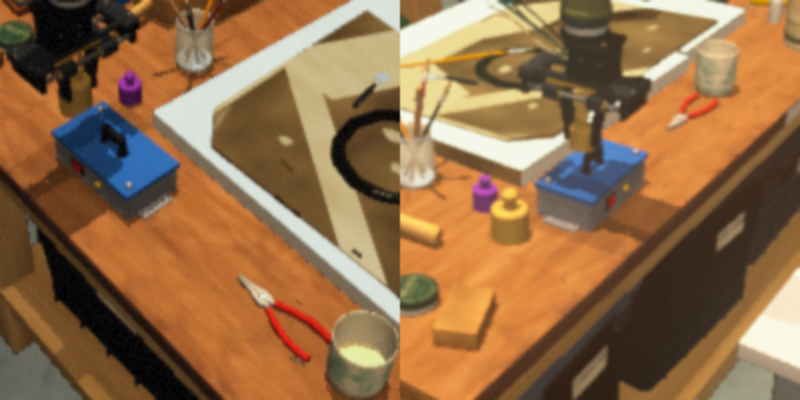

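The weight hangs clear of the cover, at left (75,95) and right (580,140) in the crops. The bench right of the box is free as far as the pliers' tip at left (245,282).

```bash
python3 -c "
from h import *
a=cam('scene')
print(ray(a,330,188,.025),ray(a,470,306,.025),'tip',ray(a,369,268,0), 'weight at',proj(a,[.49,-.22,0]),proj(a,[.49,-.235,0]))"
```

```text
[0.6238312  0.00204623 0.025     ] [ 0.62637866 -0.57791945  0.025     ] tip [ 0.51735435 -0.30654784  0.        ] weight at [342.35211243 254.31536707] [345.64727866 257.44351487]
```

>>> {"fn": "servo_tool", "kwargs": {"plan": [{"xyz": [-1, 0, 0], "twist": [0, 0, 0], "jaw": 0.8}, {"xyz": [-3, 0, 0], "twist": [0, 0, 0], "jaw": 0.8}, {"xyz": [-5.5, 0, 0], "twist": [0, 0, 0], "jaw": 0.8}, {"xyz": [-8, 0, 0], "twist": [0, 0, 0], "jaw": 0.8}, {"xyz": [-10.5, 0, 0], "twist": [0, 0, 0], "jaw": 0.8}, {"xyz": [-13, 0, 0], "twist": [0, 0, 0], "jaw": 0.8}, {"xyz": [-15.5, 0, 0], "twist": [0, 0, 0], "jaw": 0.8}, {"xyz": [-18, 0, 0], "twist": [0, 0, 0], "jaw": 0.8}, {"xyz": [-20, 0, 0], "twist": [0, 0, 0], "jaw": 0.8}, {"xyz": [-22, 0, 0], "twist": [0, 0, 0], "jaw": 0.8}]}}

```text
time_s: 5.38
tool_pos: [0.4962, -0.1929, 0.3212]
tool_rot: [-179.9, 0.0, 92.6]
force: [0.7, -0.1, -4.5]
grip_width: 0.0379
grasp_force: 29.8
```

>>> {"fn": "servo_tool", "kwargs": {"plan": [{"xyz": [-1, 0, 1], "twist": [0, 0, 0], "jaw": 0.8}, {"xyz": [-2, 0, 3], "twist": [0, 0, 0], "jaw": 0.8}, {"xyz": [-2.5, 0, 5], "twist": [0, 0, 0], "jaw": 0.8}, {"xyz": [-2.5, 0, 7], "twist": [0, 0, 0], "jaw": 0.8}, {"xyz": [-2.5, 0, 8.5], "twist": [0, 0, 0], "jaw": 0.8}, {"xyz": [-2.5, 0, 10], "twist": [0, 0, 0], "jaw": 0.8}, {"xyz": [-2.5, 0, 11], "twist": [0, 0, 0], "jaw": 0.8}, {"xyz": [-2.5, 0, 11.6], "twist": [0, 0, 0], "jaw": 0.8}, {"xyz": [-2.5, 0, 11.9], "twist": [0, 0, 0], "jaw": 0.8}, {"xyz": [-2.5, 0, 12], "twist": [0, 0, 0], "jaw": 0.8}]}}

```text
time_s: 6.22
tool_pos: [0.4981, -0.2158, 0.2015]
tool_rot: [-180.0, 0.0, 92.7]
force: [-0.2, 0.1, -4.4]
grip_width: 0.0376
grasp_force: 29.8
```

>>> {"fn": "servo_tool", "kwargs": {"plan": [{"xyz": [0, 0, 0.1], "twist": [0, 0, 0], "jaw": 0.8}, {"xyz": [0, 0, 0.2], "twist": [0, 0, 0], "jaw": 0.8}, {"xyz": [0, 0, 0.3], "twist": [0, 0, 0], "jaw": 0.8}, {"xyz": [0, 0, 0.4], "twist": [0, 0, 0], "jaw": 0.8}, {"xyz": [0, 0, 0.5], "twist": [0, 0, 0], "jaw": 0.8}, {"xyz": [0, 0, 0.5], "twist": [0, 0, 0], "jaw": 0.8}]}}

```text
time_s: 6.72
tool_pos: [0.4981, -0.2156, 0.1967]
tool_rot: [180.0, -0.0, 92.7]
force: [-0.7, -0.3, -4.5]
grip_width: 0.0373
grasp_force: 29.8
```

>>> {"fn": "servo_tool", "kwargs": {"plan": [{"xyz": [0, 0, 0.05], "twist": [0, 0, 0], "jaw": 0.8}, {"xyz": [0, 0, 0.1], "twist": [0, 0, 0], "jaw": 0.8}, {"xyz": [0, 0, 0.15], "twist": [0, 0, 0], "jaw": 0.8}, {"xyz": [0, 0, 0.2], "twist": [0, 0, 0], "jaw": 0.8}, {"xyz": [0, 0, 0.2], "twist": [0, 0, 0], "jaw": 0.8}]}}

```text
time_s: 7.13
tool_pos: [0.4981, -0.2156, 0.1946]
tool_rot: [-180.0, -0.0, 92.7]
force: [-0.3, 0.2, -4.0]
grip_width: 0.038
grasp_force: 29.8
```

>>> {"fn": "servo_tool", "kwargs": {"plan": [{"xyz": [0, 0, 0.05], "twist": [0, 0, 0], "jaw": 0.8}, {"xyz": [0, 0, 0.1], "twist": [0, 0, 0], "jaw": 0.8}, {"xyz": [0, 0, 0.15], "twist": [0, 0, 0], "jaw": 0.8}, {"xyz": [0, 0, 0.15], "twist": [0, 0, 0], "jaw": 0.8}]}}

```text
time_s: 7.47
tool_pos: [0.4982, -0.2159, 0.1942]
tool_rot: [180.0, -0.0, 92.7]
force: [-3.0, 1.5, 5.3]
grip_width: 0.0377
grasp_force: 29.9
```

Contact made. I'll release slowly and back up.

>>> {"fn": "servo_tool", "kwargs": {"plan": [{"xyz": [0, 0, -0.05], "twist": [0, 0, 0], "jaw": 0.55}, {"xyz": [0, 0, -0.05], "twist": [0, 0, 0], "jaw": 0.5}, {"xyz": [0, 0, -0.05], "twist": [0, 0, 0], "jaw": 0.4}, {"xyz": [0, 0, -0.05], "twist": [0, 0, 0], "jaw": 0.25}, {"xyz": [0, 0, -0.05], "twist": [0, 0, 0], "jaw": 0.2}, {"xyz": [0, 0, -0.05], "twist": [0, 0, 0], "jaw": 0.2}, {"xyz": [0, 0, -0.05], "twist": [0, 0, 0], "jaw": 0.2}, {"xyz": [0, 0, -0.05], "twist": [0, 0, 0], "jaw": 0.2}]}}

```text
time_s: 8.13
tool_pos: [0.4982, -0.2156, 0.1938]
tool_rot: [180.0, 0.0, 92.7]
force: [-0.5, 0.1, 0.1]
grip_width: 0.0683
grasp_force: 0.0
```

>>> {"fn": "servo_tool", "kwargs": {"plan": [{"xyz": [0, 0, -0.5], "twist": [0, 0, 0], "jaw": 0.2}, {"xyz": [0, 0, -1.5], "twist": [0, 0, 0], "jaw": 0.2}, {"xyz": [0, 0, -3], "twist": [0, 0, 0], "jaw": 0.2}, {"xyz": [0, 0, -5], "twist": [0, 0, 0], "jaw": 0.2}, {"xyz": [0, 0, -7.5], "twist": [0, 0, 0], "jaw": 0.2}, {"xyz": [0, 0, -10], "twist": [0, 0, 0], "jaw": 0.2}, {"xyz": [0, 0, -12.5], "twist": [0, 0, 0], "jaw": 0.3}, {"xyz": [0, 0, -15], "twist": [0, 0, 0], "jaw": 0.4}, {"xyz": [0, 0, -17], "twist": [0, 0, 0], "jaw": 0.4}, {"xyz": [0, 0, -17.5], "twist": [0, 0, 0], "jaw": 0.4}]}}

```text
time_s: 8.97
tool_pos: [0.4988, -0.2166, 0.3734]
tool_rot: [179.6, 0.1, 92.7]
force: [0.8, 0.3, -0.0]
grip_width: 0.0544
grasp_force: 0.0
```

```bash
python3 -c "
from h import *
a=cam('scene')['img'][130:330,250:450];b=cam('side')['img'][120:320,230:430]
o=np.hstack([a,b]);cv2.imwrite('pics/rel.png',cv2.resize(o[:,:,::-1],(800,400)))
go([.5,-.035,.205],92.5)"
```

```text
t 9.0667 pos [ 0.4983 -0.216   0.3705] [1.798e+02 2.000e-02 9.270e+01] xyz [18.07  1.02  0.15] twist [0.2  0.02 0.2 ]
```

View pics/rel.png

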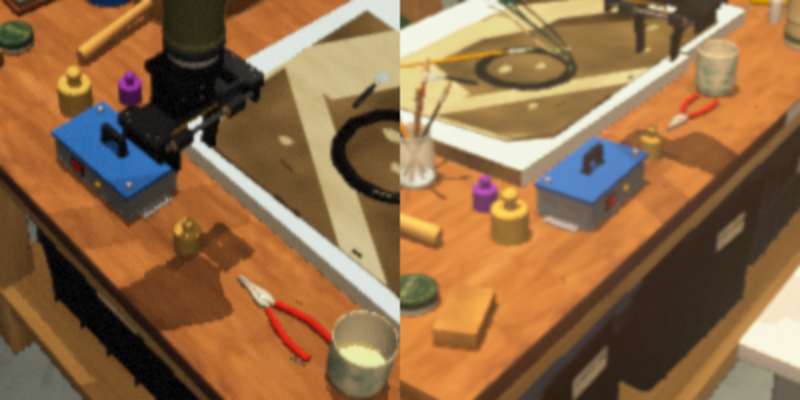

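The weight stands upright on the bench at left (187,240), clear of the box, and the cover is still seated. I'll move part-way and take a close look at the handle.

>>> {"fn": "servo_tool", "kwargs": {"plan": [{"xyz": [1, 0, 0], "twist": [0, 0, 0], "jaw": 0.4}, {"xyz": [3, 0, 0], "twist": [0, 0, 0], "jaw": 0.4}, {"xyz": [5.5, 0.2, 0], "twist": [0, 0, 0], "jaw": 0.4}, {"xyz": [7.5, 0.2, 0], "twist": [0, 0, 0], "jaw": 0.4}, {"xyz": [9, 0.2, 0], "twist": [0, 0, 0], "jaw": 0.4}, {"xyz": [9, 0.2, 0], "twist": [0, 0, 0], "jaw": 0.4}, {"xyz": [9, 0.2, 0], "twist": [0, 0, 0], "jaw": 0.4}]}}

```text
time_s: 9.65
tool_pos: [0.4955, -0.1245, 0.3675]
tool_rot: [-179.9, -0.0, 92.9]
force: [-0.5, -1.0, -0.4]
grip_width: 0.0524
grasp_force: 0.0
```

```bash
python3 -c "
from h import *
c=cam('wrist');im=c['img'];save(c,'w3.png')
hsv=cv2.cvtColor(im,cv2.COLOR_RGB2HSV)
m=cv2.inRange(hsv,(100,110,50),(125,255,255));m[270:]=0
cs,_=cv2.findContours(m,cv2.RETR_EXTERNAL,cv2.CHAIN_APPROX_NONE)
k=max(cs,key=cv2.contourArea);h=cv2.convexHull(k)[:,0]
P=np.array([ray(c,u,v,.058)[:2] for u,v in h]);print(cv2.minAreaRect((P*1000).astype(np.float32)))
f=np.zeros_like(m);cv2.fillConvexPoly(f,h,255);f=cv2.erode(f,np.ones((15,15)))
d=cv2.inRange(hsv,(0,0,0),(180,255,60))&f
cs,_=cv2.findContours(d,cv2.RETR_EXTERNAL,cv2.CHAIN_APPROX_NONE)
k=max(cs,key=cv2.contourArea)[:,0];print(k.min(0),k.max(0))
P=np.array([ray(c,u,v,.092)[:2] for u,v in k]);print(cv2.minAreaRect((P*1000).astype(np.float32)))
go([.5,-.035,.205],92.5)"
```

```text
((504.3559875488281, -52.17321014404297), (105.54696655273438, 146.5604705810547), 2.299304962158203)
[326  36] [349 111]
((501.6798095703125, -33.56296920776367), (15.435389518737793, 48.84092330932617), 2.726172924041748)
t 9.7 pos [ 0.4955 -0.1257  0.3678] [-1.799e+02  2.000e-02  9.273e+01] xyz [ 9.04  0.88 -0.13] twist [-0.1   0.02  0.23]
```

View pics/w3.png

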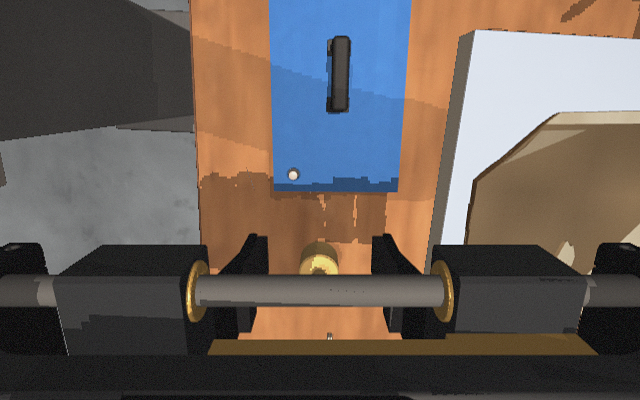

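The handle bar is at (339,74), or world (0.503, -0.032) with yaw about 2.5°, so the tool yaw already matches. Moving over it.

>>> {"fn": "servo_tool", "kwargs": {"plan": [{"xyz": [1, 0.2, 0], "twist": [0, 0, 0], "jaw": 0.4}, {"xyz": [3, 0.4, 0], "twist": [0, 0, 0], "jaw": 0.4}, {"xyz": [5, 0.7, 0], "twist": [0, 0, 0], "jaw": 0.4}, {"xyz": [7, 1, 0], "twist": [0, 0, 0], "jaw": 0.4}, {"xyz": [8.5, 1.2, 0], "twist": [0, 0, 0], "jaw": 0.4}, {"xyz": [9.2, 1.2, 0], "twist": [0, 0, 0], "jaw": 0.4}, {"xyz": [9.3, 1.2, 0], "twist": [0, 0, 0], "jaw": 0.4}, {"xyz": [9.3, 1.2, 0], "twist": [0, 0, 0], "jaw": 0.4}]}}

```text
time_s: 10.37
tool_pos: [0.5034, -0.0327, 0.3686]
tool_rot: [-180.0, 0.0, 92.7]
force: [0.1, 1.5, -0.1]
grip_width: 0.0521
grasp_force: 0.0
```

```bash
python3 -c "
from h import *
go([.503,-.032,.085],92.6)"
```

```text
t 10.3667 pos [ 0.5034 -0.0327  0.3686] [-1.7998e+02  3.0000e-02  9.2680e+01] xyz [ 0.08 -0.03 11.96] twist [-0.02  0.03  0.08]
```

>>> {"fn": "servo_tool", "kwargs": {"plan": [{"xyz": [0.1, 0, 1], "twist": [0, 0, 0], "jaw": 0.4}, {"xyz": [0.1, 0, 3], "twist": [0, 0, 0], "jaw": 0.4}, {"xyz": [0.1, 0, 5], "twist": [0, 0, 0], "jaw": 0.4}, {"xyz": [0.1, 0, 7], "twist": [0, 0, 0], "jaw": 0.4}, {"xyz": [0.1, 0, 9], "twist": [0, 0, 0], "jaw": 0.4}, {"xyz": [0.1, 0, 10.3], "twist": [0, 0, 0], "jaw": 0.4}, {"xyz": [0.1, 0, 11.2], "twist": [0, 0, 0], "jaw": 0.4}, {"xyz": [0.1, 0, 11.7], "twist": [0, 0, 0], "jaw": 0.4}, {"xyz": [0.1, 0, 11.9], "twist": [0, 0, 0], "jaw": 0.4}, {"xyz": [0.1, 0, 11.9], "twist": [0, 0, 0], "jaw": 0.4}]}}

```text
time_s: 11.2
tool_pos: [0.5035, -0.0316, 0.2497]
tool_rot: [180.0, 0.0, 92.7]
force: [0.2, -0.4, 0.2]
grip_width: 0.052
grasp_force: 0.0
```

>>> {"fn": "servo_tool", "kwargs": {"plan": [{"xyz": [0, 0, 0], "twist": [0, 0, 0], "jaw": 0.6}, {"xyz": [0, 0, 0], "twist": [0, 0, 0], "jaw": 0.75}, {"xyz": [0, 0, 0], "twist": [0, 0, 0], "jaw": 0.8}, {"xyz": [0, 0, 0], "twist": [0, 0, 0], "jaw": 0.85}, {"xyz": [0, 0, 0], "twist": [0, 0, 0], "jaw": 1}, {"xyz": [0, 0, 0], "twist": [0, 0, 0], "jaw": 1}, {"xyz": [0, 0, 0], "twist": [0, 0, 0], "jaw": 1}, {"xyz": [0, 0, 0], "twist": [0, 0, 0], "jaw": 1}, {"xyz": [0, 0, 0], "twist": [0, 0, 0], "jaw": 1}], "newtons": 40}}

```text
time_s: 11.95
tool_pos: [0.5036, -0.0312, 0.2499]
tool_rot: [180.0, -0.0, 92.7]
force: [1.0, 0.8, -0.1]
grip_width: 0.0116
grasp_force: 40.0
```

>>> {"fn": "servo_tool", "kwargs": {"plan": [{"xyz": [0, 0, -0.15], "twist": [0, 0, 0], "jaw": 1}, {"xyz": [0, 0, -0.3], "twist": [0, 0, 0], "jaw": 1}, {"xyz": [0, 0, -0.5], "twist": [0, 0, 0], "jaw": 1}, {"xyz": [0, 0, -0.7], "twist": [0, 0, 0], "jaw": 1}, {"xyz": [0, 0, -0.9], "twist": [0, 0, 0], "jaw": 1}, {"xyz": [0, 0, -1.1], "twist": [0, 0, 0], "jaw": 1}, {"xyz": [0, 0, -1.2], "twist": [0, 0, 0], "jaw": 1}]}}

```text
time_s: 12.53
tool_pos: [0.5034, -0.0312, 0.2621]
tool_rot: [180.0, -0.0, 92.7]
force: [1.3, 0.8, -4.5]
grip_width: 0.0117
grasp_force: 40.0
```

>>> {"fn": "servo_tool", "kwargs": {"plan": [{"xyz": [0, 0, -0.3], "twist": [0, 0, 0], "jaw": 1}, {"xyz": [0, 0, -0.7], "twist": [0, 0, 0], "jaw": 1}, {"xyz": [0, 0, -1.2], "twist": [0, 0, 0], "jaw": 1}, {"xyz": [0, 0, -2], "twist": [0, 0, 0], "jaw": 1}, {"xyz": [0, 0, -3], "twist": [0, 0, 0], "jaw": 1}, {"xyz": [0, 0, -4], "twist": [0, 0, 0], "jaw": 1}, {"xyz": [0, 0, -5], "twist": [0, 0, 0], "jaw": 1}, {"xyz": [0, 0, -6], "twist": [0, 0, 0], "jaw": 1}, {"xyz": [0, 0, -7], "twist": [0, 0, 0], "jaw": 1}, {"xyz": [0, 0, -7.7], "twist": [0, 0, 0], "jaw": 1}]}}

```text
time_s: 13.37
tool_pos: [0.5037, -0.0312, 0.3404]
tool_rot: [179.9, -0.0, 92.7]
force: [-0.3, 0.0, -3.1]
grip_width: 0.0119
grasp_force: 40.0
```

>>> {"fn": "servo_tool", "kwargs": {"plan": [{"xyz": [0, 0, -0.5], "twist": [0, 0, 0], "jaw": 1}, {"xyz": [0, 0, -0.9], "twist": [0, 0, 0], "jaw": 1}, {"xyz": [0, 0, -1.1], "twist": [0, 0, 0], "jaw": 1}, {"xyz": [0, 0, -1.1], "twist": [0, 0, 0], "jaw": 1}, {"xyz": [0, 0, -1.1], "twist": [0, 0, 0], "jaw": 1}, {"xyz": [0, 0, -1.1], "twist": [0, 0, 0], "jaw": 1}, {"xyz": [0, 0, -1.1], "twist": [0, 0, 0], "jaw": 1}, {"xyz": [0, 0, -1.1], "twist": [0, 0, 0], "jaw": 1}, {"xyz": [0, 0, -1.1], "twist": [0, 0, 0], "jaw": 1}, {"xyz": [0, 0, -1.1], "twist": [0, 0, 0], "jaw": 1}]}}

```text
time_s: 14.2
tool_pos: [0.5034, -0.0312, 0.3496]
tool_rot: [-180.0, 0.0, 92.7]
force: [-0.8, 0.6, -2.5]
grip_width: 0.0115
grasp_force: 40.0
```

```bash
python3 -c "
from h import *
a=cam('scene')['img'][130:330,230:430];b=cam('side')['img'][100:300,230:430]
o=np.hstack([a,b]);cv2.imwrite('pics/end.png',cv2.resize(o[:,:,::-1],(800,400)))
s=env.get_obs();print({k:np.round(s[k],3) for k in ('time_s','tool_pos','tool_rot','force','wrist_torque','joint_velocities','grip_width','grasp_force')})"
```

```text
{'time_s': np.float64(14.3), 'tool_pos': array([ 0.503, -0.031,  0.35 ]), 'tool_rot': array([-1.79998e+02,  1.00000e-03,  9.27080e+01]), 'force': array([-0.991,  0.437, -3.148]), 'wrist_torque': array([-0.096,  0.001, -0.019]), 'joint_velocities': array([-0.046, -0.018, -0.028, -0.045, -0.012,  0.058,  0.025]), 'grip_width': np.float64(0.012), 'grasp_force': np.float64(39.995)}
```

View pics/end.png

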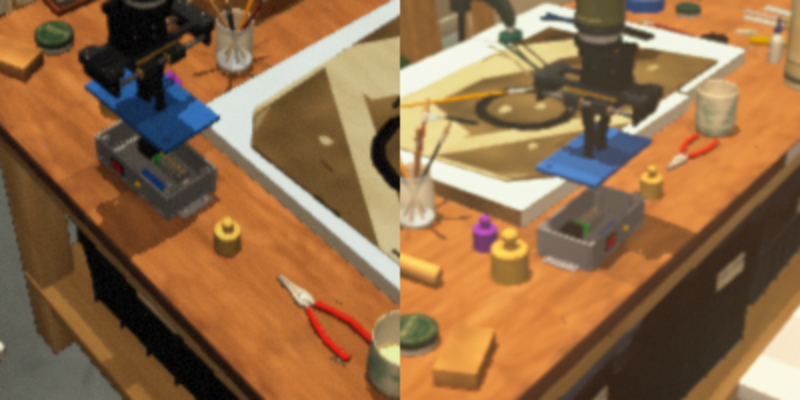

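The cover is level about 10 cm over the open box, at left (152,112) and right (595,155). The weight stands upright at left (227,237). Handing in.

```bash
python3 -c "
from cell import env
print(env.sign_off())"
```

```text
the job is handed in; nothing more can be done
None
```

The job is handed in: the arm is holding the cover level and still about 10 cm above its seat over the box, and the brass weight stands upright on the bench clear of it; sign-off returned no verdict.

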